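# Light-gap check of a seat-frame corner

## Task

Check the glued seat-frame corner against the light: pull the red knob of the switch box out until it clicks and stays out by itself, then take the steel square by its wooden grip and press it gently into the inside corner so that it sits flush on both rails at once, holding it there for a moment. Lay the square back down flat on the middle of the blue mat without dropping it, then push the red knob fully home to switch the light off. Do not force the joint, and leave the multimeter, the tape roll and the screwdriver where they are.

Things in the scene. Friction and masses are not known exactly. Their poses are not given: they have to be found in the camera images.
- pod: Grey switch box, about 105 x 110 mm, 102 mm high, fixed. Origin: centre of its foot on the bench, z up; its front (-x) looks roughly to the robot. Its upper face (110 x 110 mm) slopes from 39 mm high in front up to the back; its normal leans 0.61 rad (35 deg) from vertical towards the box's -x. The knob stands in mid-face, 70 mm above the origin.
- lamp_knob (a joint): Travel of the red push-pull knob along its axis: 0 m fully home (light off), 0.014 m fully out (light on), with a stop at each end. Bistable: a sprung detent takes about 7 N to break away and resists up to half travel (0.007 m), then snaps it over to the other end, where it stays; let go before half travel, it springs back.
- knob_grip (a point): Point on the knob's axis in its round red grip, moving with it. z axis: the knob's axis, out of the sloping face (pull direction); y axis: level, across the box. The grip is 30 mm in diameter, from 14 mm below this point to 8 mm above it (flat top, 24 mm in diameter). This point is 22 mm off the sloping face when the knob is home, 36 mm when out.
- panel: Low light panel, 220 x 240 mm, 12 mm high, white top with an aluminium edge, fixed to the bench; origin at the centre of its underside. The frame corner lies fixed on its top.
- frame: Corner of a wooden seat frame, fixed on the light panel (immovable): two rails of 30 x 30 mm section meeting at a right angle, with a steel plate over the joint. Origin: the inside corner, at the rails' underside on the panel's top (12 mm above the bench). Seen in this frame the inside of the corner is the quadrant x < 0, y < 0. The corner points away from the robot.
- rail_a: Light wood rail along the frame's x axis: its inner face is the plane y = 0, from x = -120 mm to 0, 30 mm high. Same origin and axes as the frame.
- rail_b: Darker wood rail along the frame's y axis: its inner face is the plane x = 0, from y = -120 mm to 0, 30 mm high. Same origin and axes as the frame.
- mat: Blue felt mat, 180 x 180 mm, 4 mm thick, fixed flat on the bench; origin at the centre of its underside.
- square: Loose flat steel L-square, 0.2 kg: arms 100 mm long, 22 wide, 8 thick along its -x and -y. Origin: its outer corner (tip notched 4 mm), at the underside. Outer edges to press: y = 0 (on rail_a), x = 0 (on rail_b); pressed home, its pose equals the frame's. Starts flat on the mat. 3 to 12 N on each rail checks it well; over 40 N on one would spring the joint.
- square_grip (a point): Point in the upright dark wooden grip of the square: at (-34, -34, 40) mm in the square's frame, same axes as the square. The grip is a bar 40 mm long along the diagonal (direction (1, 1, 0) in the square's frame, towards the outer corner), 14 mm thick across it; its top is 12 mm above this point, and the steel arms' tops 32 mm below it.
- multimeter: Yellow multimeter lying flat, 85 x 170 x 34 mm; bystander, leave it alone. Origin: centre of underside.
- tape_roll: Red tape roll, 90 mm in diameter, 40 mm high, lying flat; bystander, leave it alone. Origin: centre of underside.
- screwdriver: Screwdriver lying on the bench beyond the panel; bystander, leave it alone. Origin: near its middle.
Things that resemble listed ones, but are neither listed nor needed, are in the scene too. Of the things like the square, leave any that is orange; of the rest the larger one is meant. Of the things that look like the pod, the larger one is meant.

How it is judged:
By the outcome, as a careful person would: the job done as asked, in the order asked, and still so for the second after the job is handed in, with the robot touching nothing.
It also fails if it takes over 72 s, if anything falls off the work surface, if the arm or the gripper's body presses on something with over 40 N, if the wrist force passes 120 N, or if a joint passes its speed limit or range.

## Robot

A 7-joint arm with a two-finger parallel gripper is mounted at the origin on the work surface. World frame = base frame: x ahead of the robot, y to its left, z up, the work surface at z = 0. Lengths are in mm, angles in rad, forces in N, time in s.
With the tool pointing down it reaches from about 400 to 875 mm from the base axis. Payload 4.4 kg.
Tool frame: the origin (TCP) lies at the very end of the fingers, on their centre line; the grasp point (between the pads) lies ctrl.grip_point_offset behind it (ctrl.grip_point_offset is the distance from the TCP to the grasp point, in mm); z points along the fingers, y is the line along which they close (so a half turn about z gives the same grasp; the last joint's range is limited). The gripper opens to 85 mm and grips with 20 to 120 N. Pads are 22 mm wide; open, the fingers measure 114 mm over their backs; the gripper's body (76 mm by 85 mm) begins 54 mm behind the grasp point. The pads swing forward as they close: fully open they stand 13 mm farther back than shut.
Start: joints at [1.283, 0.628, 0.038, 1.517, -0.027, 0.996, -0.02], TCP at [143.018, -634.085, 231.313] pointing down, gripper open.
Joint ranges: [-3.06, 3.06], [-0.37, 2.12], [-1.25, 1.32], [0.18, 2.47], [-1.1, 4.24], [0.23, 1.98], [-2.94, 2.94]. Speed limits (rad/s): [2.57, 2.57, 3.14, 3.14, 3.14, 3.14, 3.14].

## Interface

Orientations are given as [roll, pitch, yaw] about the fixed x, y, z axes, in that order (R = Rz(yaw) Ry(pitch) Rx(roll)).
In Python, from cell import read_state, cams, ctrl, models gives the robot as it stands. The module is installed in compiled form; this text tells all that it offers.
- The arm moves only by the shell command python3 -m creep, which reads ROWS from standard input. ROWS is a JSON list of rows, 1 to 12 of them, each of 7 numbers: dx, dy, dz in shares of the most that a row can go, 1 being 50 mm, then a rotation vector rx, ry, rz in fractions of the full range, 1 being 2 pi rad, then the finger opening in mm; each row shifts and turns the commanded pose from where the row before left it, along the tool's axes as they then stand; what a row does not reach is not made up. A row lasts 1/10 s, in which the tool goes at most 50 mm and 0.15 rad, less where a joint would pass 70% of its speed; a pose out of reach is approached as far as the arm can. The fingers move at their own pace and stop on an object; the grip force is fixed at half the most. Time passes only in rows, so rows that do not move let the fingers close. It prints the time, the measured TCP pose, the force, the opening and the grip force at its end. Shift and turn numbers lie between -1 and 1, and a call with a number outside is refused. Input that does not fit is refused with a message, and nothing moves.
- read_state(): the state, without advancing time (a new reading comes with each control period).
- cams.get_image(name): name is "scene" or "top"; returns (picture, depth): 480x640x3 uint8, blue, green, red; 480x640 float32, mm along the optical axis (not along the pixel's ray), 0 where there is no reading.
- cams.calibration(name): a dict with "fx", "fy", "cx", "cy" (pixels), "rvec" (rotation vector, rad) and "tvec" (3), from world to camera coordinates, as OpenCV has them. Camera axes: x right, y down, z forward; pixel columns grow to the right and rows downward; lengths in mm; the calibration is good to about 2 mm. A picture is of the moment at which its call begins. calibration takes no time and is no camera call.
- ctrl.finish_job(): hands the job in; it is judged then, once.
Trained networks look in the newest picture that a camera, given by its name, has taken for a name from the list of things; names that differ only in an ending like _2 or _b are one class to them, and where a whole thing is asked for, a point or a joint stands for the part that bears it (a point fixed in the world has none). Each returns a list of dicts, best first, with "confidence" (0 to 1); they miss things now and then, are a little off and sometimes report something else, mostly with a low value. They report only what shows in the picture. A call takes as long as a camera call. They do not tell look-alikes from the thing itself.
- models.search_frame(thing, camera): "extent" ([left, top, right, bottom] in pixels, round what is visible of it).
- models.mark_of(thing, camera): "position" ([column, row] in pixels: a listed point, or the origin of a listed thing).
The state is a dict: "clock": time; "qpos": joint angles; "qd": joint speeds; "tau": joint torques, N m; "eef_pos": TCP position; "tool_rot": TCP orientation; "force": force on the tool from outside, world axes, zero at the start; "torque": the same for the moment, N m; "width": finger opening in mm; "gripper_force": force on a finger pad.
Only numpy, scipy, OpenCV 4.12 (cv2) and the standard library are available. Lean on these libraries where they do the work, as an engineer would, in place of code of your own. Each camera call takes 0.05 s, during which the arm holds its last target. There are 200 camera calls.

## Working session

There is one attempt and no reset: what is moved stays moved. The work goes in short steps, Python scripts to look and compute and a shell command to move; the robot and the scene stay as the last step left them, time stands still between calls to the robot, and variables do not carry over. Pictures are saved under pics/ and viewed, at most 10 in all, crops included, and the job is handed in when it is done.

```bash
mkdir -p pics
cat > h.py <<'E'
import numpy as np, cv2
from scipy.spatial.transform import Rotation as R
from cell import read_state, cams, ctrl, models
def cal(n):
    c=cams.calibration(n); K=np.array([[c['fx'],0,c['cx']],[0,c['fy'],c['cy']],[0,0,1]])
    return K,cv2.Rodrigues(np.array(c['rvec'],float))[0],np.array(c['tvec'],float).ravel()
def world(n,uv,d):  # pixel(s)+depth -> world
    K,Rm,t=cal(n); uv=np.atleast_2d(uv).astype(float); d=np.atleast_1d(d)
    p=np.c_[(uv[:,0]-K[0,2])/K[0,0],(uv[:,1]-K[1,2])/K[1,1],np.ones(len(uv))]*d[:,None]
    return (p-t)@Rm
def onz(n,uv,z):
    K,Rm,t=cal(n); c=-Rm.T@t; r=Rm.T@np.array([(uv[0]-K[0,2])/K[0,0],(uv[1]-K[1,2])/K[1,1],1]); return c+r*(z-c[2])/r[2]
def cloud(n,d):
    v,u=np.mgrid[:480,:640]; return world(n,np.c_[u.ravel(),v.ravel()],d.ravel()).reshape(480,640,3)
def proj(n,p):
    K,Rm,t=cal(n); q=(Rm@np.array(p,float)+t); q=K@q; return q[:2]/q[2]
def pose(s=None):
    s=s or read_state(); return np.array(s['eef_pos']),R.from_euler('xyz',s['tool_rot'])
E
python3 - <<'E'
from h import *
s=read_state(); print(s, ctrl.grip_point_offset)
for n in('top','scene'):
    im,d=cams.get_image(n); cv2.imwrite(f'pics/{n}0.png',im); np.savez(f'{n}0.npz',im=im,d=d)
    for th in('pod','knob_grip','frame','mat','square','square_grip','panel'):
        print(n,th,[(np.round(m['position']).tolist(),round(m['confidence'],2)) for m in models.mark_of(th,n)])
E
```

```text
{'clock': 0.0, 'qpos': array([ 1.28318194,  0.62931641,  0.03843518,  1.51839894, -0.02700517,
        0.99626764, -0.0199596 ]), 'qd': array([ 0.00098044, -0.00015728, -0.00119751,  0.00089115, -0.0012398 ,
       -0.00047324,  0.00079687]), 'tau': array([ 6.37868889e-04, -5.63408053e+01,  1.22574393e+00, -1.93446475e+01,
        1.08585905e-02,  1.06470968e-02, -3.54917375e-07]), 'eef_pos': array([ 142.89476873, -633.45398046,  230.39831176]), 'tool_rot': array([-3.13972009e+00,  1.52672452e-05,  2.21856769e-01]), 'force': array([ 0.34726128, -0.07926192, -0.33828139]), 'torque': array([0.02599988, 0.01179   , 0.00887499]), 'gripper_force': 0.0, 'width': 85.36312502485846} 18.700000000000003
top pod [([130.0, 321.0], 0.57), ([273.0, 210.0], 0.53)]
top knob_grip [([142.0, 256.0], 0.5), ([119.0, 327.0], 0.5)]
top frame [([272.0, 208.0], 0.74), ([271.0, 207.0], 0.4), ([406.0, 249.0], 0.29)]
top mat [([404.0, 253.0], 0.84), ([410.0, 233.0], 0.52)]
top square [([516.0, 217.0], 0.79), ([465.0, 174.0], 0.66), ([407.0, 233.0], 0.55)]
top square_grip [([512.0, 228.0], 0.96), ([454.0, 167.0], 0.66), ([399.0, 242.0], 0.65)]
top panel [([276.0, 230.0], 0.96)]
scene pod [([489.0, 252.0], 0.83), ([457.0, 287.0], 0.68), ([237.0, 293.0], 0.36)]
scene knob_grip [([495.0, 236.0], 0.6), ([466.0, 262.0], 0.5)]
scene frame [([350.0, 285.0], 0.96)]
scene mat [([262.0, 230.0], 0.91)]
scene square [([165.0, 222.0], 0.98), ([246.0, 238.0], 0.93), ([436.0, 351.0], 0.45)]
scene square_grip [([264.0, 225.0], 0.92), ([173.0, 213.0], 0.91)]
scene panel [([352.0, 274.0], 0.58)]
```

View pics/top0.png

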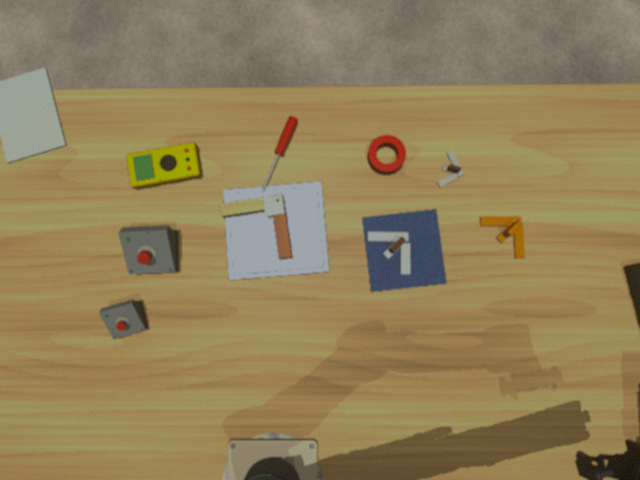

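View pics/scene0.png

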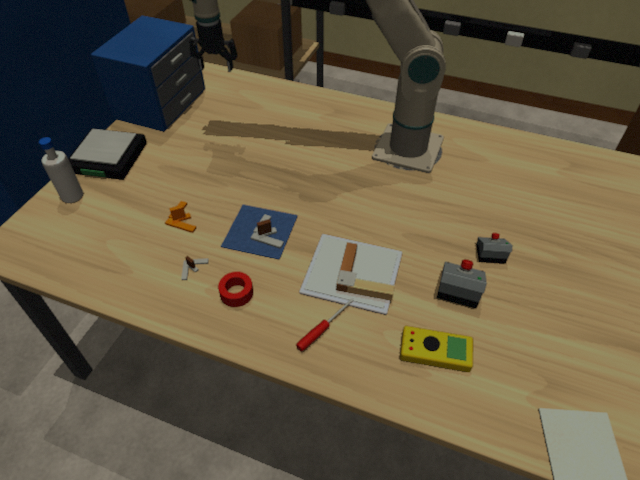

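Top view: the squares are orange (510,232), small steel (453,169) and larger steel on the mat (397,246). The last one fits: it isn't orange and it's the larger of the other two. The pods are (149,250) and (123,320), and the larger at (149,250) is meant. The frame corner is at about (276,214) and the multimeter at (163,165). An enlarged crop should confirm this.

Run:
```python
from h import *
a=np.load('top0.npz'); im,d=a['im'],a['d']; P=cloud('top',d)
c=lambda x0,y0,x1,y1,w,h: cv2.resize(im[y0:y1,x0:x1],(w,h),interpolation=cv2.INTER_CUBIC)
L=np.vstack([c(355,150,530,295,400,331),c(215,175,335,255,400,267)]); Rr=c(90,215,210,395,399,598)
cv2.imwrite('pics/crop1.png',np.hstack([L,Rr]))
for nm,(u,v) in dict(podface=(165,262),knob=(145,257),sknob=(121,325),mat=(430,270),sqarmL=(375,237),sqarmD=(405,268),grip=(398,243),panel=(245,250),railB=(283,240),railA=(240,208),bench=(200,300),small=(447,180)).items(): print(nm,P[v,u].round(1), np.std(d[v-1:v+2,u-1:u+2]).round(1))
for n in('top','scene'): K,Rm,t=cal(n); print(n,K[0,0],(-Rm.T@t).round())
# pod cloud footprint
m=(P[...,2]>15)
for nm,(x0,y0,x1,y1) in dict(big=(110,215,190,285),small=(90,290,155,345)).items():
    q=P[y0:y1,x0:x1][m[y0:y1,x0:x1]]; print(nm,q.min(0).round(),q.max(0).round())
```

```text
podface [505.3 245.5  52.3] 1.9
knob [513.2 277.1  96.4] 2.9
sknob [362.7 335.3  69. ] 1.6
mat [ 487.9 -372.3   -2.1] 2.7
sqarmL [ 566.  -241.7   11.1] 1.9
sqarmD [ 492.2 -311.7    7.7] 2.4
grip [ 546.4 -290.1   55.9] 1.0
panel [536.2  67.5  11.5] 2.4
railB [556.  -25.7  44.1] 2.3
railA [631.9  75.6  43.5] 3.3
bench [418.4 175.8  -3. ] 1.9
small [ 704.9 -418.2    2.2] 2.9
top 534.3136206139194 [ 412. -130. 1274.]
scene 515.0695186268022 [1435.  231. 1135.]
big [ 412. -130.   15.] [ 586.  340. 1274.]
small [ 329. -130.   16.] [ 418.  388. 1274.]
```

View pics/crop1.png

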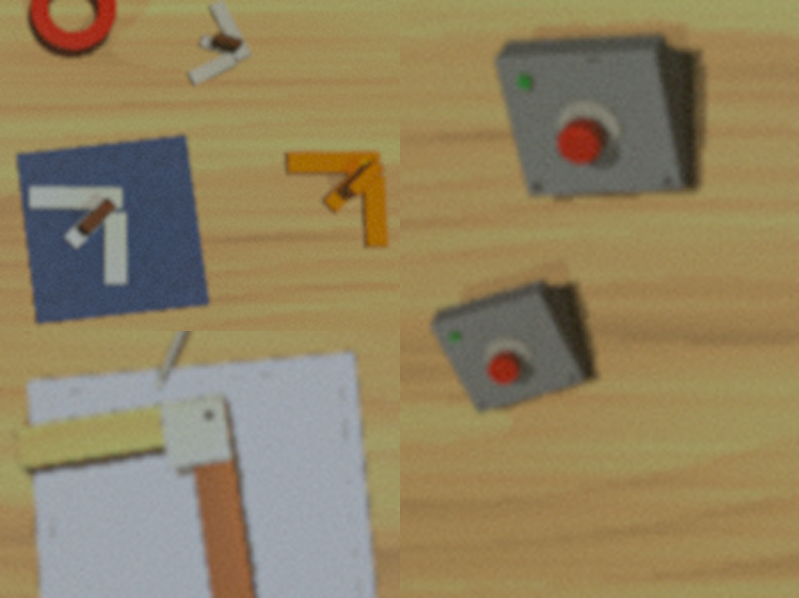

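```bash
cat > fit.py <<'E'
from h import *
from scipy.optimize import minimize
def box(x0,x1,y0,y1,z0,z1): return np.array([[x,y,z] for x in(x0,x1) for y in(y0,y1) for z in(z0,z1)],float)
def place(p,pts,z): return np.c_[pts[:,:2]@np.array([[np.cos(p[2]),np.sin(p[2])],[-np.sin(p[2]),np.cos(p[2])]])+p[:2],pts[:,2]+z]
def render(n,boxes,roi,s=6):
    x0,y0,x1,y1=roi; m=np.zeros(((y1-y0)*s,(x1-x0)*s),np.uint8)
    for b in boxes:
        uv=np.array([proj(n,q) for q in b]); h=cv2.convexHull(((uv-[x0,y0]+.5)*s-.5).astype(np.float32))
        cv2.fillConvexPoly(m,np.round(h*16).astype(np.int32),1,cv2.LINE_8,4)
    return cv2.GaussianBlur(cv2.resize(m.astype(np.float32),(x1-x0,y1-y0),interpolation=cv2.INTER_AREA),(0,0),.7)
def fit(n,mask,parts,z,p0,roi,ignore=(),w=None):
    x0,y0,x1,y1=roi; t=cv2.GaussianBlur(mask[y0:y1,x0:x1].astype(np.float32),(0,0),.5)
    ok=np.ones_like(t)
    if len(ignore): ok=(render(n,[place(p0,b,z) for b in ignore],roi)<.02).astype(np.float32)
    f=lambda p: float((ok*(render(n,[place(p,b,z) for b in parts],roi)-t)**2).sum())
    best=min((minimize(f,np.array(p0)+np.array(o),method='Nelder-Mead',options=dict(initial_simplex=np.array(p0)+np.array(o)+np.array([[0,0,0],[8,0,0],[0,8,0],[0,0,.12]]),xatol=.02,fatol=.01)) for o in((0,0,0),(4,-4,.08),(-4,4,-.08))),key=lambda r:r.fun)
    return best.x,best.fun,t.sum()
SQ=[box(-100,0,-22,0,0,8),box(-22,0,-100,0,0,8)]; SQI=[np.vstack([box(-60,8,-60,8,0,56)])]
GR=place([-34,-34,np.pi/4],box(-24,24,-11,11,0,55),0)
BR=np.array([[-75,-60,0],[-60,-75,0],[-75,-60,25],[-60,-75,25],[0,-15,0],[-15,0,0],[0,-15,60],[-15,0,60],[5,5,0],[5,5,55]],float)
RA=[box(-120,0,0,30,0,30),box(0,30,-120,0,0,30)]; PL=[box(-40,45,-40,45,0,36)]
E
cat > est.py <<'E'
from fit import *
def mask(n,im,kind):
    b,g,r=[im[...,i].astype(float) for i in range(3)]
    if kind=='square': return (r/(b+1)>.75)&(r>80)
    if kind=='wood': return (r-b)>.18*r
    if kind=='red': return (r>1.8*g)&(r>1.8*b)&(r>70)
def hull_roi(n,pts,pad):
    uv=np.array([proj(n,q) for q in pts]); a=np.floor(uv.min(0)-pad).astype(int); b=np.ceil(uv.max(0)+pad).astype(int); return (a[0],a[1],b[0],b[1])
E
python3 - <<'E'
from est import *
for n in('top','scene'):
    im=np.load(n+'0.npz')['im']
    p0=[570,-306,-1.54]; roi=hull_roi(n,place(p0,np.vstack(SQ),4),3)
    m=mask(n,im,'square'); r=fit(n,m,SQ,4,p0,roi,[BR]); print(n,'sq',r[0].round(3),round(r[1],1),r[2])
    p0=[607,-10,-1.48]; roi=hull_roi(n,place(p0,np.vstack(RA)*[.93,.93,1],12),2)
    m2=mask(n,im,'wood'); r=fit(n,m2,RA,12,p0,roi,PL); print(n,'fr',r[0].round(3),round(r[1],1),r[2])
    roi2=hull_roi(n,np.array([[412,-400,4],[660,-200,4]]),5)
    mm=(im[...,0].astype(float)>1.3*im[...,2])&(im[...,0]>50)|(np.pad(np.ones((1,1)),((0,479),(0,639)))*0>0)
    mm=cv2.morphologyEx(mm.astype(np.uint8),cv2.MORPH_CLOSE,np.ones((25,25)))
    p0=[535,-305,-1.5]; roi=hull_roi(n,place(p0,box(-95,95,-95,95,0,4),0),3)
    r=fit(n,mm,[box(-90,90,-90,90,0,4)],0,p0,roi); print(n,'mat',r[0].round(3),round(r[1],1),r[2])
    uv=proj(n,[515,272,92]).astype(int); red=mask(n,im,'red').astype(np.uint8); k,lab,st,ce=cv2.connectedComponentsWithStats(red)
    i=min((i for i in range(1,k) if st[i,4]>30),key=lambda i:np.hypot(*(ce[i]-uv))); print(n,'red',ce[i].round(2),st[i])
    # combined pod fit
    c35,s35=np.cos(.61),np.sin(.61); nn=np.array([-s35,0,c35]); e1=np.array([c35,0,s35]);e2=np.array([0,1.,0])
    pc=np.array([0,0,70.])
    a=np.linspace(0,2*np.pi,24,endpoint=False)[:,None]
    cyl=np.vstack([pc+nn*(22+h)+rad*(np.cos(a)*e1+np.sin(a)*e2) for h,rad in((-14,15),(4,15),(8,12))])
    # keep knob fit in (x,y) with fixed yaw
    x0,y0,x1,y1=uv[0]-22,uv[1]-22,uv[0]+22,uv[1]+22
    mk=(lab==i)
    res=min((fit(n,mk,[cyl],0,[529+o,277,0.0],(x0,y0,x1,y1)) for o in(0,8)),key=lambda r:r[1]); print(n,'podknob',res[0].round(2),round(res[1],1),res[2])
E
```

```text
Traceback (most recent call last):
  File "fit.py", line 16, in fit
    best=min((minimize(f,np.array(p0)+np.array(o),method='Nelder-Mead',options=dict(initial_simplex=np.array(p0)+np.array(o)+np.array([[0,0,0],[8,0,0],[0,8,0],[0,0,.12]]),xatol=.02,fatol=.01)) for o in((0,0,0),(4,-4,.08),(-4,4,-.08))),key=lambda r:r.fun)
  File "fit.py", line 16, in <genexpr>
    best=min((minimize(f,np.array(p0)+np.array(o),method='Nelder-Mead',options=dict(initial_simplex=np.array(p0)+np.array(o)+np.array([[0,0,0],[8,0,0],[0,8,0],[0,0,.12]]),xatol=.02,fatol=.01)) for o in((0,0,0),(4,-4,.08),(-4,4,-.08))),key=lambda r:r.fun)
              ~~~~~~~~^^^^^^^^^^^^^^^^^^^^^^^^^^^^^^^^^^^^^^^^^^^^^^^^^^^^^^^^^^^^^^^^^^^^^^^^^^^^^^^^^^^^^^^^^^^^^^^^^^^^^^^^^^^^^^^^^^^^^^^^^^^^^^^^^^^^^^^^^^^^^^^^^^^^^^^^^^^^^^^^^^^^^^^^^^
  File "fit.py", line 15, in <lambda>
    f=lambda p: float((ok*(render(n,[place(p,b,z) for b in parts],roi)-t)**2).sum())
                           ~~~~~~^^^^^^^^^^^^^^^^^^^^^^^^^^^^^^^^^^^^^
  File "fit.py", line 8, in render
    uv=np.array([proj(n,q) for q in b]); h=cv2.convexHull(((uv-[x0,y0]+.5)*s-.5).astype(np.float32))
                 ~~~~^^^^^
  File "h.py", line 16, in proj
    K,Rm,t=cal(n); q=(Rm@np.array(p,float)+t); q=K@q; return q[:2]/q[2]
           ~~~^^^
  File "h.py", line 5, in cal
    c=cams.calibration(n); K=np.array([[c['fx'],0,c['cx']],[0,c['fy'],c['cy']],[0,0,1]])
ValueError: time passes only in moves, steps and waits
```

```bash
sed -i 's/^def cal(n):/import functools\n@functools.cache\ndef cal(n):/' h.py
cat > run1.py <<'E'
from est import *
c35,s35=np.cos(.61),np.sin(.61); nn=np.array([-s35,0,c35]); e1=np.array([c35,0,s35]);e2=np.array([0,1.,0])
a=np.linspace(0,2*np.pi,24,endpoint=False)[:,None]
cyl=np.vstack([np.array([0,0,70.])+nn*(22+h)+rad*(np.cos(a)*e1+np.sin(a)*e2) for h,rad in((-14,15),(4,15),(8,12))])
for n in('top','scene'):
    im=np.load(n+'0.npz')['im']
    p0=[570,-306,-1.54]; roi=hull_roi(n,place(p0,np.vstack(SQ),4),3)
    r=fit(n,mask(n,im,'square'),SQ,4,p0,roi,[BR]); print(n,'sq',r[0].round(3),round(r[1],1),r[2])
    p0=[607,-10,-1.48]; roi=hull_roi(n,place(p0,np.vstack(RA)*[.93,.93,1],12),2)
    r=fit(n,mask(n,im,'wood'),RA,12,p0,roi,PL); print(n,'fr',r[0].round(3),round(r[1],1),r[2])
    mm=(im[...,0].astype(float)>1.3*im[...,2])&(im[...,0]>40)
    mm=cv2.morphologyEx(mm.astype(np.uint8),cv2.MORPH_CLOSE,np.ones((25,25)))
    p0=[535,-305,-1.5]; roi=hull_roi(n,place(p0,box(-95,95,-95,95,0,4),0),3)
    r=fit(n,mm,[box(-90,90,-90,90,0,4)],0,p0,roi); print(n,'mat',r[0].round(3),round(r[1],1),r[2])
    uv=proj(n,[515,272,92]).astype(int); red=mask(n,im,'red').astype(np.uint8); k,lab,st,ce=cv2.connectedComponentsWithStats(red)
    i=min((i for i in range(1,k) if st[i,4]>30),key=lambda i:np.hypot(*(ce[i]-uv))); print(n,'red',ce[i].round(2),st[i])
    u0=ce[i].astype(int); q=onz(n,ce[i],92); roi=(u0[0]-18,u0[1]-18,u0[0]+18,u0[1]+18)
    for yaw in(-.1,.05,.2):  # knob fit of the origin for a few yaws
        r=fit(n,lab==i,[cyl],0,[q[0]+13,q[1],yaw],roi); print(n,'pod',r[0].round(2),round(r[1],1),r[2])
    x0,y0=u0[0]-45,u0[1]-45
    # pod yaw: straight line directions of grey
print(read_state()['clock'])
E
python3 run1.py
```

```text
top sq [ 577.72  -322.225   -1.579] 552.7 1376.0
top fr [634.094   2.545  -1.426] 36.5 995.50305
top mat [ 536.047 -309.663   -1.461] 235.5 5338.0
top red [143.95 257.23] [138 251  13  13 133]
top pod [5.2368e+02 2.8376e+02 1.0000e-02] 28.2 133.0
top pod [5.2341e+02 2.8629e+02 2.2000e-01] 27.5 133.0
top pod [5.2266e+02 2.8703e+02 3.0000e-01] 27.1 133.0
scene sq [ 579.489 -280.216   -1.512] 206.4 539.3584
scene fr [ 6.3323e+02  6.2000e-01 -1.4330e+00] 500.4 1452.7502
scene mat [ 537.314 -309.964   -1.463] 65.8 2636.0
scene red [466.78 264.02] [461 260  12   9  87]
scene pod [5.2498e+02 2.8378e+02 6.0000e-02] 15.2 87.0
scene pod [5.2417e+02 2.8390e+02 9.0000e-02] 15.4 87.0
scene pod [5.2502e+02 2.8321e+02 2.0000e-02] 15.2 87.0
0.8
```

```bash
python3 - <<'E'
from est import *
for n,pts in(('top',((375,237),(404,265),(430,270),(398,243),(388,253),(395,275))),('scene',((265,240),(245,235),(262,228),(285,220),(262,219)))):
    im=np.load(n+'0.npz')['im']
    for u,v in pts: print(n,(u,v),im[v,u])
im=np.load('top0.npz')['im']
E
sed -i "s/return (r\/(b+1)>.75)&(r>80)/return (r>.85*b)\&(r>110)/" est.py
python3 - <<'E'
from est import *
for n in('top','scene'):
    im=np.load(n+'0.npz')['im']; m=mask(n,im,'square')
    p0=[575,-311,-1.56]; roi=hull_roi(n,place(p0,np.vstack(SQ),4),3)
    print(roi); x0,y0,x1,y1=roi
    print('\n'.join(''.join('#' if q else '.' for q in row) for row in m[y0:y1,x0:x1]))
    r=fit(n,m,SQ,4,p0,roi,[BR]); print(n,'sq',r[0].round(3),round(r[1],1),r[2])
E
```

```text
top (375, 237) [160 164 156]
top (404, 265) [153 159 152]
top (430, 270) [98 72 58]
top (398, 243) [39 56 90]
top (388, 253) [160 160 153]
top (395, 275) [97 72 56]
scene (265, 240) [118 130 130]
scene (245, 235) [86 63 44]
scene (262, 228) [ 3 16 33]
scene (285, 220) [87 63 45]
scene (262, 219) [119 131 132]
(np.int64(358), np.int64(230), np.int64(409), np.int64(279))
######.............................................
######.............................................
######....########################################.
######....########################################.
######....#########################################
######....#########################################
######....#########################################
######....#################################.#######
#######...################################....#####
#######...###############################.....#####
#######...##############################.......###.
#######.............................###.........#..
#######............................................
#######......................................######

[... 3049 characters left out ...]
#
..#############.........................##
..##################....................##
.....##################................###
.........#################............####
............#################.........####
...............#################......####
.................################....#####
....................############.....#####
.......................#########....######
..........................#####.....######
...................................#######
...................................#######
...................................#######
..................................########
..................................########
scene sq [ 576.364 -279.042   -1.601] 142.2 338.35788
```

```bash
sed -i "s/return (r>.85\*b)&(r>110)/return (abs(r-b)<25)\&(r>95)/" est.py
python3 - <<'E'
from est import *
c=onz('top',(408.9,231.7),12); print(c)
for n in('top','scene'):
    im=np.load(n+'0.npz')['im']; m=mask(n,im,'square')
    p0=[c[0],c[1],-1.57]
    for k in range(2):
        roi=hull_roi(n,place(p0,np.vstack(SQ),4),4)
        r=fit(n,m,SQ,4,p0,roi,[BR]); p0=r[0]
    print(n,'sq',r[0].round(3),round(r[1],1),r[2])
# pod yaw: depth rows on face plane fit (top)
a=np.load('top0.npz'); P=cloud('top',a['d']); im=a['im'].astype(float)
v,u=np.mgrid[228:276,126:178]; q=P[v,u].reshape(-1,3); sat=(im[v,u].max(-1)-im[v,u].min(-1)).ravel()
q=q[(sat<22)&(q[:,2]>40)&(q[:,2]<100)]
for it in range(4):
    A=np.c_[q[:,:2],np.ones(len(q))]; k=np.linalg.lstsq(A,q[:,2],rcond=None)[0]; q=q[abs(A@k-q[:,2])<6]
n_=np.array([-k[0],-k[1],1]); n_/=np.linalg.norm(n_); print('face n',n_.round(3),len(q),'tilt',np.arccos(n_[2]),'yaw',np.arctan2(-n_[1],-n_[0]),'z at knob base',k@[524.3,283.9,1])
E
```

```text
[ 578.14120077 -322.15407868   12.        ]
top sq [ 577.903 -324.233   -1.589] 35.9 839.1065
scene sq [ 574.858 -327.411   -1.599] 21.4 278.00055
face n [-0.543 -0.038  0.839] 1311 tilt 0.5753465841609446 yaw 0.06930052405181458 z at knob base 68.69465059154953
```

The rows are not in the units I measure in: shifts go in shares of 50 mm and turns go in shares of 2 pi rad. I convert before sending: 35 mm is 0.7, -29 mm is -0.58.

```bash
echo '[[0.7, -0.58, -0.15, 0, 0, 0, 85], [0.7, -0.58, -0.15, 0, 0, 0, 85], [0.7, -0.58, -0.15, 0, 0, 0, 85], [0.7, -0.58, -0.15, 0, 0, 0, 85], [0.7, -0.58, -0.15, 0, 0, 0, 85], [0.7, -0.58, -0.15, 0, 0, 0, 85], [0.7, -0.58, -0.15, 0, 0, 0, 85], [0.7, -0.58, -0.15, 0, 0, 0, 85], [0.7, -0.58, -0.15, 0, 0, 0, 85], [0.7, -0.58, -0.15, 0, 0, 0, 85], [0.7, -0.58, -0.15, 0, 0, 0, 85], [0.7, -0.58, -0.15, 0, 0, 0, 85]]' | python3 -m creep
cat > tgt.py <<'E'
from h import *
def mat(z,y): z=z/np.linalg.norm(z); y=y-z*(y@z); y/=np.linalg.norm(y); return R.from_matrix(np.c_[np.cross(y,z),y,z])
yaw=.05; t=np.array([np.sin(.61)*np.cos(yaw),np.sin(.61)*np.sin(yaw),-np.cos(.61)])
G=np.array([511.7,283.3,88.0])   # knob_grip, home
RK=mat(t,np.array([np.sin(yaw),-np.cos(yaw),0]))
def down(yaw): return R.from_euler('xyz',[np.pi,0,yaw])
def go(p,Rt):
    p0,R0=pose(); d=R0.inv().apply(p-p0); w=(R0.inv()*Rt).as_rotvec()
    print('trans(tool)',d.round(1),'|',np.linalg.norm(d).round(1),' then rot',w.round(3),' trans after rot',Rt.inv().apply(p-p0).round(1))
def st():
    s=read_state(); print(round(s['clock'],2),'q',s['qpos'].round(2),'p',np.round(s['eef_pos'],1),'rpy',np.round(s['tool_rot'],3),'F',np.round(s['force'],1),'w',round(s['width'],1),'gf',round(s['gripper_force'],1))
E
python3 -c "
from tgt import *
st(); go(G+18.7*t-80*t,RK)"
```

```text
clock: 2.0
eef_pos: [477.1, -200.7, 322.0]
tool_rot: [3.141, -0.001, 0.222]
force: [0.5, -0.3, -0.4]
width: 85.1
gripper_force: 0.0
2.0 q [ 0.39  0.34 -0.06  1.76  0.02  1.05 -1.03] p [ 477.1 -200.7  322. ] rpy [ 3.141e+00 -1.000e-03  2.220e-01] F [ 0.5 -0.3 -0.4] w 85.1 gf 0.0
trans(tool) [ 105.5 -470.6  183.5] | 516.0  then rot [-0.052  0.608  0.166]  trans after rot [ -85.9 -481.6  164.1]
```

Scaled: -42.8 mm is -0.856, 16.7 mm is 0.334.

```bash
echo '[[0.192, -0.856, 0.334, 0, 0, 0, 85], [0.192, -0.856, 0.334, 0, 0, 0, 85], [0.192, -0.856, 0.334, 0, 0, 0, 85], [0.192, -0.856, 0.334, 0, 0, 0, 85], [0.192, -0.856, 0.334, 0, 0, 0, 85], [0.192, -0.856, 0.334, 0, 0, 0, 85], [0.192, -0.856, 0.334, 0, 0, 0, 85], [0.192, -0.856, 0.334, 0, 0, 0, 85], [0.192, -0.856, 0.334, 0, 0, 0, 85], [0.192, -0.856, 0.334, 0, 0, 0, 85], [0.192, -0.856, 0.334, 0, 0, 0, 85]]' | python3 -m creep | tail -5
echo '[[0, 0, 0, -0.0017, 0.0194, 0.0053, 60], [0, 0, 0, -0.0017, 0.0194, 0.0053, 60], [0, 0, 0, -0.0017, 0.0194, 0.0053, 60], [0, 0, 0, -0.0017, 0.0194, 0.0053, 60], [0, 0, 0, -0.0017, 0.0194, 0.0053, 60], [0, 0, 0, 0, 0, 0, 60]]' | python3 -m creep | head -3
python3 - <<'E'
from tgt import *
st(); go(G+18.7*t+0*t,RK)
im,d=cams.get_image('top'); im2,_=cams.get_image('scene')
u,v=proj('top',G).astype(int); a=cv2.resize(im[max(0,v-60):v+60,u-60:u+60],(400,400),interpolation=cv2.INTER_CUBIC)
u,v=proj('scene',G).astype(int); b=cv2.resize(im2[v-70:v+50,u-60:u+60],(400,400),interpolation=cv2.INTER_CUBIC)
cv2.imwrite('pics/pre.png',np.hstack([a,b]))
E
```

```text
eef_pos: [475.7, 282.1, 137.1]
tool_rot: [3.142, -0.001, 0.222]
force: [1.1, -0.7, 0.4]
width: 85.2
gripper_force: 0.0
clock: 3.7
eef_pos: [486.4, 291.3, 167.7]
tool_rot: [3.081, -0.423, 0.115]
3.7 q [-0.97  0.53  0.28  2.15  0.76  0.23 -2.94] p [486.4 291.3 167.7] rpy [ 3.081 -0.423  0.115] F [-0.2  1.   0.4] w 60.3 gf 0.0
trans(tool) [ -7.2   5.4 101.5] | 101.9  then rot [0.028 0.185 0.062]  trans after rot [-25.3   9.3  98.3]
```

View pics/pre.png

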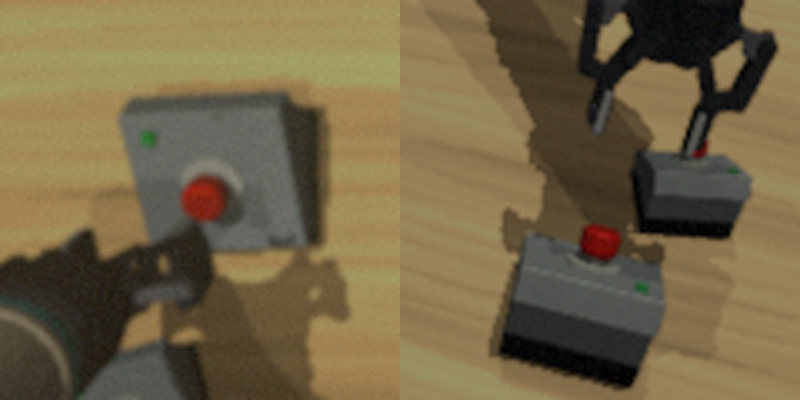

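The left crop shows the knob at about (205,198) and the gripper short of the tilt I commanded: joints 6 and 7 are at their limits. The pads grip across y, so the pitch doesn't matter much. I'll turn half a turn about the tool axis and use a smaller tilt.

Scaled: -0.148 rad / 6.2832 = -0.0236.

```bash
echo '[[0, 0, 0, 0, 0, -0.0236, 60], [0, 0, 0, 0, 0, -0.0236, 60], [0, 0, 0, 0, 0, -0.0236, 60], [0, 0, 0, 0, 0, -0.0236, 60], [0, 0, 0, 0, 0, -0.0236, 60], [0, 0, 0, 0, 0, -0.0236, 60], [0, 0, 0, 0, 0, -0.0236, 60], [0, 0, 0, 0, 0, -0.0236, 60], [0, 0, 0, 0, 0, -0.0236, 60], [0, 0, 0, 0, 0, -0.0236, 60], [0, 0, 0, 0, 0, -0.0236, 60], [0, 0, 0, 0, 0, -0.0236, 60]]' | python3 -m creep | head -3
echo '[[0, 0, 0, 0, 0, -0.0236, 60], [0, 0, 0, 0, 0, -0.0236, 60], [0, 0, 0, 0, 0, -0.0236, 60], [0, 0, 0, 0, 0, -0.0236, 60], [0, 0, 0, 0, 0, -0.0236, 60], [0, 0, 0, 0, 0, -0.0236, 60], [0, 0, 0, 0, 0, -0.0236, 60], [0, 0, 0, 0, 0, -0.0236, 60], [0, 0, 0, 0, 0, -0.0236, 60]]' | python3 -m creep | head -3
cat >> tgt.py <<'E'
def RKt(a): # knob grasp, tilt a, tool x towards the robot
    z=np.array([np.sin(a)*np.cos(yaw),np.sin(a)*np.sin(yaw),-np.cos(a)]); return mat(z,np.array([-np.sin(yaw),np.cos(yaw),0])),z
n=-t
E
python3 -c "
from tgt import *
Rk,z=RKt(.35)
st(); go(G+4*n+18.7*z-50*z,Rk)"
```

```text
clock: 5.0
eef_pos: [489.7, 283.4, 166.3]
tool_rot: [2.741, 0.137, 1.833]
clock: 5.9
eef_pos: [489.7, 283.3, 166.4]
tool_rot: [-3.096, 0.42, -3.081]
5.9 q [-0.47  0.54 -0.4   2.14  1.24  0.55 -0.28] p [489.7 283.3 166.4] rpy [-3.096  0.42  -3.081] F [ 0.5  0.  -0.8] w 59.7 gf 0.0
trans(tool) [10.5  0.9 45.4] | 46.6  then rot [-0.041  0.07   0.008]  trans after rot [ 7.3 -1.1 46. ]
```

Scaled: -0.08 rad / 6.2832 = -0.0127.

```bash
echo '[[0, 0, 0, -0.0065, -0.0127, 0.0013, 60], [0, 0, 0, 0, 0, 0, 60]]' | python3 -m creep | head -3
python3 -c "
from tgt import *
Rk,z=RKt(.5)
st(); go(G+4*n+18.7*z,Rk)"
```

```text
clock: 6.1
eef_pos: [490.3, 281.6, 166.0]
tool_rot: [-3.124, 0.481, -3.089]
6.1 q [-0.52  0.53 -0.34  2.2   1.45  0.51 -0.51] p [490.3 281.6 166. ] rpy [-3.124  0.481 -3.089] F [ 0.5 -1.  -0.6] w 60.3 gf 0.0
trans(tool) [17.2  2.2 93.8] | 95.4  then rot [-0.017 -0.019  0.002]  trans after rot [19.   0.6 93.5]
```

Scaled: 35 mm is 0.7, 30 mm is 0.6, -0.019 rad / 6.2832 = -0.003.

```bash
echo '[[0.38, 0.012, 0, -0.0027, -0.003, 0.0003, 60], [0, 0, 0.7, 0, 0, 0, 60], [0, 0, 0.6, 0, 0, 0, 60], [0, 0, 0.4, 0, 0, 0, 60], [0, 0, 0.16, 0, 0, 0, 60], [0, 0, 0, 0, 0, 0, 60]]' | python3 -m creep
python3 -c "
from tgt import *
Rk,z=RKt(.5)
st(); go(G+4*n+18.7*z,Rk)"
```

```text
clock: 6.7
eef_pos: [519.1, 285.6, 75.6]
tool_rot: [-3.141, 0.5, -3.089]
force: [0.6, -0.0, -0.6]
width: 59.7
gripper_force: 0.0
6.7 q [-0.5   0.74 -0.34  2.21  1.92  0.56 -0.95] p [519.1 285.6  75.6] rpy [-3.141  0.5   -3.089] F [ 0.6 -0.  -0.6] w 59.7 gf 0.0
trans(tool) [ 1.1 -2.   0.2] | 2.3  then rot [0.001 0.    0.002]  trans after rot [ 1.1 -2.   0.2]
```

Scaled: -2 mm is -0.04, 1 mm is 0.02.

```bash
echo '[[0.02, -0.04, 0, 0, 0, 0, 20], [0, 0, 0, 0, 0, 0, 20], [0, 0, 0, 0, 0, 0, 20], [0, 0, 0, 0, 0, 0, 20], [0, 0, 0, 0, 0, 0, 20], [0, 0, 0, 0, 0, 0, 20], [0, 0, 0, 0, 0, 0, 20], [0, 0, 0, 0, 0, 0, 20]]' | python3 -m creep
python3 -c "
from tgt import *
st(); p,r=pose(); print('pull 1mm in tool axes',r.inv().apply(n).round(3))"
```

```text
clock: 7.5
eef_pos: [517.4, 283.1, 77.4]
tool_rot: [-3.139, 0.504, -3.086]
force: [-3.6, -4.4, 5.8]
width: 27.6
gripper_force: 58.7
7.5 q [-0.5   0.73 -0.34  2.22  1.93  0.57 -0.96] p [517.4 283.1  77.4] rpy [-3.139  0.504 -3.086] F [-3.6 -4.4  5.8] w 27.6 gf 58.7
pull 1mm in tool axes [ 0.106  0.001 -0.994]
```

Scaled: -3 mm is -0.06, 0.3 mm is 0.006.

```bash
echo '[[0.006, 0, -0.06, 0, 0, 0, 20], [0.006, 0, -0.06, 0, 0, 0, 20], [0.006, 0, -0.06, 0, 0, 0, 20]]' | python3 -m creep; echo '[[0.006, 0, -0.06, 0, 0, 0, 20], [0.006, 0, -0.06, 0, 0, 0, 20], [0, 0, 0, 0, 0, 0, 20], [0, 0, 0, 0, 0, 0, 20]]' | python3 -m creep
python3 - <<'E'
from h import *
im,_=cams.get_image('top'); im2,_=cams.get_image('scene'); G=[511.7,283.3,95]
u,v=proj('top',G).astype(int); a=cv2.resize(im[v-40:v+40,u-40:u+40],(400,400),interpolation=cv2.INTER_CUBIC)
u,v=proj('scene',G).astype(int); b=cv2.resize(im2[v-40:v+40,u-40:u+40],(400,400),interpolation=cv2.INTER_CUBIC)
cv2.imwrite('pics/pull.png',np.hstack([a,b]))
E
```

```text
clock: 7.8
eef_pos: [512.8, 282.9, 84.0]
tool_rot: [-3.139, 0.503, -3.086]
force: [0.6, -5.3, 1.1]
width: 27.3
gripper_force: 60.3
clock: 8.2
eef_pos: [509.3, 282.8, 89.0]
tool_rot: [-3.139, 0.503, -3.086]
force: [0.3, -5.3, -1.0]
width: 26.9
gripper_force: 64.6
```

View pics/pull.png

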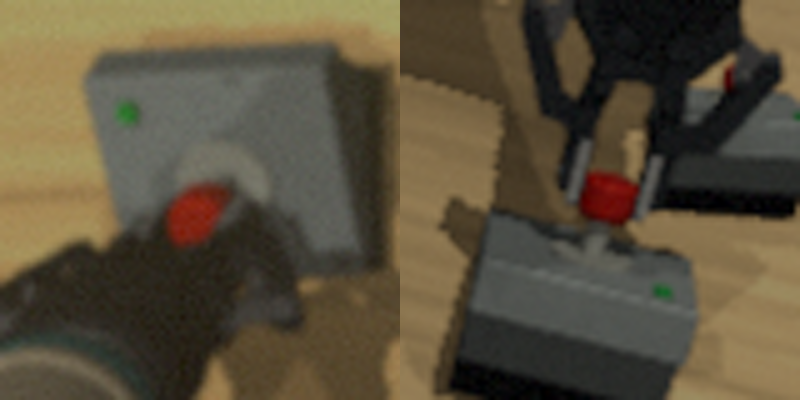

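The scene crop shows the stem at about (597,240) with the knob well off the face. The TCP moved about 14 mm and the force is back near zero, so it has snapped out. I'll release, back off and look again.

Scaled: -50 mm is -1, -40 mm is -0.8.

```bash
echo '[[0, 0, 0, 0, 0, 0, 60], [0, 0, 0, 0, 0, 0, 60], [0, 0, 0, 0, 0, 0, 60], [0, 0, 0, 0, 0, 0, 60], [0, 0, -0.4, 0, 0, 0, 60], [0, 0, -0.8, 0, 0, 0, 70], [0, 0, -1, 0, 0, 0, 70], [0, 0, -1, 0, 0, 0, 70]]' | python3 -m creep
cat > knob.py <<'E'
from est import *
from run1 import cyl
E
python3 - <<'E'
from est import *
from tgt import st
st()
nn=np.array([-np.sin(.61)*np.cos(.05),-np.sin(.61)*np.sin(.05),np.cos(.61)])
for n in('top','scene'):
    im,_=cams.get_image(n); red=mask(n,im,'red').astype(np.uint8); k,lab,s,ce=cv2.connectedComponentsWithStats(red)
    uv=proj(n,[506,283,96]); i=min((i for i in range(1,k) if s[i,4]>30),key=lambda i:np.hypot(*(ce[i]-uv)))
    h0=[143.95,257.23] if n=='top' else [466.78,264.02]
    G=np.array([511.7,283.3,88.]); dp=proj(n,G+14*nn)-proj(n,G)
    print(n,'shift',(ce[i]-h0).round(2),'expected',dp.round(2),s[i,4])
E
```

```text
clock: 9.1
eef_pos: [435.0, 280.9, 223.9]
tool_rot: [-3.141, 0.503, -3.083]
force: [1.1, -0.6, 0.6]
width: 70.0
gripper_force: 0.0
9.1 q [-0.62  0.36 -0.32  2.27  1.26  0.51 -0.4 ] p [435.  280.9 223.9] rpy [-3.141  0.503 -3.083] F [ 1.1 -0.6  0.6] w 70.0 gf 0.0
top shift [-1.81  3.13] expected [-1.73  3.18] 141
scene shift [ 1.48 -5.32] expected [ 1.38 -5.06] 104
```

```bash
python3 -c "
from tgt import *
p0,_=pose(); go(np.array([543.3,-290.7,130]),down(2.333))"
```

```text
trans(tool) [ -18.4 -579.8  118.4] | 592.0  then rot [0.226 0.474 0.848]  trans after rot [-489.8 -318.    97.5]
```

Scaled: 0.1211 rad / 6.2832 = 0.0193.

```bash
echo '[[0, 0, 0, 0.0051, 0.0108, 0.0193, 70], [0, 0, 0, 0.0051, 0.0108, 0.0193, 70], [0, 0, 0, 0.0051, 0.0108, 0.0193, 70], [0, 0, 0, 0.0051, 0.0108, 0.0193, 70], [0, 0, 0, 0.0051, 0.0108, 0.0193, 70], [0, 0, 0, 0.0051, 0.0108, 0.0193, 70], [0, 0, 0, 0.0051, 0.0108, 0.0193, 70]]' | python3 -m creep | head -3
echo '[[-0.816, -0.53, 0.08, 0, 0, 0, 70], [-0.816, -0.53, 0.08, 0, 0, 0, 70], [-0.816, -0.53, 0.08, 0, 0, 0, 70], [-0.816, -0.53, 0.08, 0, 0, 0, 70], [-0.816, -0.53, 0.08, 0, 0, 0, 70], [-0.816, -0.53, 0.08, 0, 0, 0, 70], [-0.816, -0.53, 0.2, 0, 0, 0, 60], [-0.816, -0.53, 0.2, 0, 0, 0, 60], [-0.816, -0.53, 0.2, 0, 0, 0, 60], [-0.816, -0.53, 0.2, 0, 0, 0, 60], [-0.816, -0.53, 0.2, 0, 0, 0, 60], [-0.816, -0.53, 0.2, 0, 0, 0, 60]]' | python3 -m creep | head -3
python3 -c "
from tgt import *
st(); go(np.array([543.3,-290.7,25.3]),down(2.333))"
```

```text
clock: 9.9
eef_pos: [436.8, 280.5, 222.3]
tool_rot: [-3.133, 0.003, 2.331]
clock: 11.1
eef_pos: [545.7, -296.2, 142.2]
tool_rot: [-3.134, 0.005, 2.335]
11.1 q [ 0.69  0.72 -0.4   1.68  0.37  0.82  0.89] p [ 545.7 -296.2  142.2] rpy [-3.134  0.005  2.335] F [1.1 0.5 0.3] w 60.1 gf 0.0
trans(tool) [  6.2   3.  116.9] | 117.1  then rot [-0.008  0.005  0.002]  trans after rot [  5.6   2.1 116.9]
```

Scaled: 40 mm is 0.8, 35 mm is 0.7, -0.008 rad / 6.2832 = -0.0013.

```bash
echo '[[0.112, 0.042, 0.4, -0.0013, 0.0008, 0, 60], [0, 0, 0.8, 0, 0, 0, 60], [0, 0, 0.7, 0, 0, 0, 60], [0, 0, 0.32, 0, 0, 0, 60], [0, 0, 0.1, 0, 0, 0, 60], [0, 0, 0, 0, 0, 0, 5], [0, 0, 0, 0, 0, 0, 5], [0, 0, 0, 0, 0, 0, 5], [0, 0, 0, 0, 0, 0, 5], [0, 0, 0, 0, 0, 0, 5], [0, 0, 0, 0, 0, 0, 5], [0, 0, 0, 0, 0, 0, 5]]' | python3 -m creep 
echo '[[0, 0, -0.1, 0, 0, 0, 5], [0, 0, -0.4, 0, 0, 0, 5], [0, 0, -0.6, 0, 0, 0, 5], [0, 0, 0, 0, 0, 0, 5]]' | python3 -m creep
python3 -c "
from tgt import *
st()"
```

```text
clock: 12.3
eef_pos: [545.0, -289.0, 29.1]
tool_rot: [3.139, 0.003, 2.335]
force: [0.1, -0.8, 5.5]
width: 12.8
gripper_force: 59.8
clock: 12.7
eef_pos: [546.0, -289.5, 86.1]
tool_rot: [3.138, 0.006, 2.335]
force: [1.3, -0.0, -1.4]
width: 12.9
gripper_force: 58.7
12.7 q [ 0.67  0.78 -0.37  1.73  0.41  0.7   0.85] p [ 546.  -289.5   86.1] rpy [3.138 0.006 2.335] F [ 1.3 -0.  -1.4] w 12.9 gf 58.7
```

The rows are not in the units I measure in: shifts go in shares of 50 mm and turns go in shares of 2 pi rad. I convert before sending: -25 mm is -0.5, -0.081 rad / 6.2832 = -0.0129.

```bash
echo '[[0, 0, -0.5, 0, 0, -0.0129, 5], [0, 0, 0, 0, 0, -0.0129, 5], [0, 0, 0, 0, 0, 0, 5]]' | python3 -m creep | head -3
cat >> tgt.py <<'E'
fy=-1.43; F0=np.array([633.7,1.5]); xf=np.array([np.cos(fy),np.sin(fy)]); yf=np.array([-np.sin(fy),np.cos(fy)])
def at(dx,dy,z): return np.r_[F0-34*(xf+yf)+dx*xf+dy*yf,z]
RF=down(fy+np.pi/4+np.pi)
E
python3 -c "
from tgt import *
st(); go(at(-15,-15,100),RF)"
```

```text
clock: 13.0
eef_pos: [543.3, -288.7, 107.4]
tool_rot: [3.14, 0.001, 2.497]
13.0 q [ 0.7   0.76 -0.43  1.72  0.43  0.75  0.99] p [ 543.3 -288.7  107.4] rpy [3.140e+00 1.000e-03 2.497e+00] F [ 0.7 -0.4 -1.6] w 13.0 gf 58.8
trans(tool) [171.3 286.4   7.7] | 333.8  then rot [0.001 0.001 0.   ]  trans after rot [171.4 286.3   7.4]
```

Scaled: 35.8 mm is 0.716, 21.4 mm is 0.428.

```bash
echo '[[0.428, 0.716, 0, 0, 0, 0, 5], [0.428, 0.716, 0, 0, 0, 0, 5], [0.428, 0.716, 0, 0, 0, 0, 5], [0.428, 0.716, 0, 0, 0, 0, 5], [0.428, 0.716, 0, 0, 0, 0, 5], [0.428, 0.716, 0, 0, 0, 0, 5], [0.428, 0.716, 0, 0, 0, 0, 5], [0.428, 0.716, 0, 0, 0, 0, 5], [0, 0, 0, 0, 0, 0, 5], [0, 0, 0, 0, 0, 0, 5]]' | python3 -m creep | head -3
python3 - <<'E'
from fit import *
from est import *
from tgt import *
st(); go(at(-15,-15,60),RF)
im,_=cams.get_image('top'); im2,_=cams.get_image('scene'); c=[595,30,60]
u,v=proj('top',c).astype(int); a=cv2.resize(im[v-50:v+50,u-50:u+50],(400,400),interpolation=cv2.INTER_CUBIC)
u,v=proj('scene',c).astype(int); b=cv2.resize(im2[v-60:v+60,u-60:u+60],(400,400),interpolation=cv2.INTER_CUBIC)
cv2.imwrite('pics/corner.png',np.hstack([a,b])); cv2.imwrite('pics/top_c.png',im); cv2.imwrite('pics/scene_c.png',im2)
E
```

```text
clock: 14.0
eef_pos: [577.8, 44.7, 106.7]
tool_rot: [-3.142, -0.001, 2.499]
14.0 q [ 0.11  0.72 -0.38  1.82  0.39  0.68  0.44] p [577.8  44.7 106.7] rpy [-3.142e+00 -1.000e-03  2.499e+00] F [-0.4 -0.7 -2.1] w 13.1 gf 59.0
trans(tool) [-1.3 -0.9 46.7] | 46.8  then rot [-0.    -0.001  0.002]  trans after rot [-1.3 -1.  46.7]
```

View pics/corner.png

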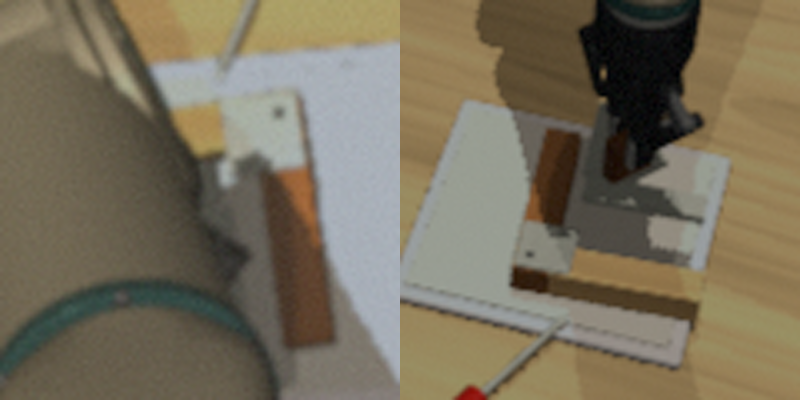

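The square is held level above the inside of the corner: its arms meet at about (590,205) in the scene crop, and the plate is at (548,245). Lowering inside the corner with about 15 mm of standoff.

Scaled: 30 mm is 0.6, 22 mm is 0.44.

```bash
echo '[[0, 0, 0.6, 0, 0, 0, 5], [0, 0, 0.44, 0, 0, 0, 5], [0, 0, 0.24, 0, 0, 0, 5], [0, 0, 0.06, 0, 0, 0, 5], [0, 0, 0, 0, 0, 0, 5]]' | python3 -m creep; echo '[[0, 0, 0.02, 0, 0, 0, 5], [0, 0, 0.02, 0, 0, 0, 5], [0, 0, 0.02, 0, 0, 0, 5], [0, 0, 0, 0, 0, 0, 5]]' | python3 -m creep
python3 -c "
from tgt import *
st(); go(at(0,0,37),RF); p,r=pose(); print(r.inv().apply(np.r_[xf,0]).round(2),r.inv().apply(np.r_[yf,0]).round(2))"
```

```text
clock: 14.6
eef_pos: [578.8, 42.6, 40.5]
tool_rot: [3.141, 0.0, 2.496]
force: [0.0, -0.2, -2.6]
width: 12.8
gripper_force: 59.1
clock: 15.0
eef_pos: [579.0, 43.3, 37.9]
tool_rot: [3.14, 0.001, 2.497]
force: [0.3, -0.3, -1.9]
width: 12.9
gripper_force: 59.1
15.0 q [ 0.08  0.82 -0.31  1.85  0.45  0.54  0.39] p [579.   43.3  37.9] rpy [3.140e+00 1.000e-03 2.497e+00] F [ 0.3 -0.3 -1.9] w 12.9 gf 59.1
trans(tool) [-20.8  -0.5   0.9] | 20.8  then rot [0.001 0.001 0.   ]  trans after rot [-20.8  -0.5   0.9]
[-0.71 -0.71 -0.  ] [-0.71  0.71  0.  ]
```

```bash
echo '[[-0.1, 0, 0.01, 0, 0, 0, 5], [-0.1, 0, 0.01, 0, 0, 0, 5], [-0.06, 0, 0, 0, 0, 0, 5], [-0.04, 0, 0, 0, 0, 0, 5], [0, 0, 0, 0, 0, 0, 5]]' | python3 -m creep;echo '[[-0.03, 0, 0, 0, 0, 0, 5], [-0.02, 0, 0, 0, 0, 0, 5], [0, 0, 0, 0, 0, 0, 5]]' | python3 -m creep
```

```text
clock: 15.5
eef_pos: [591.2, 34.9, 37.2]
tool_rot: [3.139, 0.0, 2.498]
force: [-1.7, 2.6, 5.0]
width: 13.0
gripper_force: 60.1
clock: 15.8
eef_pos: [592.8, 33.7, 37.2]
tool_rot: [3.14, 0.0, 2.498]
force: [-3.4, 2.3, 5.0]
width: 13.1
gripper_force: 60.2
```

Scaled: -1 mm is -0.02, -0.7 mm is -0.014.

```bash
echo '[[0, 0, -0.014, 0, 0, 0, 5], [-0.02, 0, 0, 0, 0, 0, 5], [-0.02, 0, 0, 0, 0, 0, 5], [0, 0, 0, 0, 0, 0, 5]]' | python3 -m creep
python3 -c "
from tgt import *
st(); s=read_state(); f=np.array(s['force'])[:2]; print('Fx_f',f@xf,'Fy_f',f@yf,'M',s['torque'].round(2)); go(at(0,0,37),RF)"
```

```text
clock: 16.2
eef_pos: [593.6, 32.3, 37.3]
tool_rot: [3.141, -0.001, 2.498]
force: [-4.3, 2.6, 4.7]
width: 13.1
gripper_force: 59.8
16.2 q [ 0.1   0.83 -0.33  1.81  0.45  0.57  0.42] p [593.6  32.3  37.3] rpy [ 3.141e+00 -1.000e-03  2.498e+00] F [-4.3  2.6  4.7] w 13.1 gf 59.8
Fx_f -3.1843252135390356 Fy_f -3.876668146018813 M [ 0.59  0.79 -0.07]
trans(tool) [-2.5 -0.5  0.3] | 2.5  then rot [ 0.001 -0.001  0.001]  trans after rot [-2.5 -0.5  0.3]
```

```bash
cat > fr.py <<'E'
from tgt import *
st(); s=read_state(); f=np.array(s['force'])[:2]; print('Fx_f',round(f@xf,1),'Fy_f',round(f@yf,1),'M',s['torque'].round(2)); go(at(0,0,37),RF)
E
echo '[[0, 0, -0.02, 0, 0, 0, 5], [-0.02, 0, 0, 0, 0, 0, 5], [0, 0, 0, 0, 0, 0, 5]]' | python3 -m creep >/dev/null; python3 fr.py; echo '[[-0.02, 0, 0, 0, 0, 0, 5], [0, 0, 0, 0, 0, 0, 5]]' | python3 -m creep>/dev/null; python3 fr.py
```

```text
16.5 q [ 0.1   0.83 -0.33  1.81  0.45  0.58  0.42] p [594.   32.2  37.8] rpy [ 3.141e+00 -2.000e-03  2.498e+00] F [-4.3  4.4  0.3] w 13.3 gf 59.4
Fx_f -4.9 Fy_f -3.6 M [1.11 0.97 0.02]
trans(tool) [-2.1 -0.6  0.8] | 2.4  then rot [ 0.001 -0.002  0.001]  trans after rot [-2.1 -0.6  0.8]
16.7 q [ 0.1   0.83 -0.33  1.81  0.45  0.58  0.42] p [594.   32.1  37.8] rpy [ 3.141e+00 -3.000e-03  2.499e+00] F [-6.5  5.6  0.8] w 12.8 gf 59.6
Fx_f -6.5 Fy_f -5.7 M [ 1.24  1.27 -0.01]
trans(tool) [-2.  -0.7  0.8] | 2.3  then rot [ 0.    -0.003  0.002]  trans after rot [-2.  -0.7  0.8]
```

Scaled: 0.012 rad / 6.2832 = 0.0019.

```bash
echo '[[0, 0, 0, 0, 0, 0.0019, 5], [0, 0, 0, 0, 0, 0, 5], [0, 0, 0, 0, 0, 0, 5]]' | python3 -m creep >/dev/null; python3 fr.py; echo '[[0, 0, 0, 0, 0, -0.0038, 5], [0, 0, 0, 0, 0, 0, 5], [0, 0, 0, 0, 0, 0, 5]]' | python3 -m creep>/dev/null; python3 fr.py
```

```text
17.0 q [ 0.1   0.83 -0.32  1.81  0.44  0.58  0.42] p [593.9  32.1  37.8] rpy [-3.142e+00 -3.000e-03  2.488e+00] F [-5.1  5.2  1.8] w 12.7 gf 59.6
Fx_f -5.9 Fy_f -4.3 M [1.29 1.28 0.46]
trans(tool) [-2.1 -0.6  0.7] | 2.3  then rot [-0.    -0.003 -0.009]  trans after rot [-2.1 -0.6  0.8]
17.3 q [ 0.11  0.83 -0.33  1.81  0.45  0.58  0.43] p [594.2  32.2  37.6] rpy [ 3.141e+00 -3.000e-03  2.509e+00] F [-4.9  6.5 -0. ] w 13.1 gf 59.3
Fx_f -7.1 Fy_f -3.9 M [ 1.34  1.15 -0.26]
trans(tool) [-1.9 -0.8  0.6] | 2.2  then rot [ 0.001 -0.003  0.012]  trans after rot [-2.  -0.8  0.6]
```

The yaw restoring moment has opposite signs on either side of 2.498, so the square is flush on both rails there. I'll return to that yaw and hold.

Scaled: -0.4 mm is -0.008, -0.3 mm is -0.006, 0.012 rad / 6.2832 = 0.0019.

```bash
echo '[[-0.008, 0.006, 0, 0, 0, 0.0019, 5], [-0.006, 0, 0, 0, 0, 0, 5], [0, 0, 0, 0, 0, 0, 5], [0, 0, 0, 0, 0, 0, 5], [0, 0, 0, 0, 0, 0, 5], [0, 0, 0, 0, 0, 0, 5]]' | python3 -m creep; python3 fr.py; echo '[[0, 0, 0, 0, 0, 0, 5], [0, 0, 0, 0, 0, 0, 5], [0, 0, 0, 0, 0, 0, 5], [0, 0, 0, 0, 0, 0, 5], [0, 0, 0, 0, 0, 0, 5], [0, 0, 0, 0, 0, 0, 5], [0, 0, 0, 0, 0, 0, 5], [0, 0, 0, 0, 0, 0, 5]]' | python3 -m creep>/dev/null; python3 fr.py
```

```text
clock: 17.9
eef_pos: [594.3, 32.2, 37.6]
tool_rot: [-3.141, -0.004, 2.5]
force: [-6.6, 5.1, 0.4]
width: 12.9
gripper_force: 59.5
17.9 q [ 0.1   0.84 -0.33  1.8   0.45  0.58  0.43] p [594.3  32.2  37.6] rpy [-3.141 -0.004  2.5  ] F [-6.6  5.1  0.4] w 12.9 gf 59.5
Fx_f -6.0 Fy_f -5.9 M [1.36 1.37 0.17]
trans(tool) [-1.8 -0.8  0.6] | 2.1  then rot [-0.    -0.004  0.003]  trans after rot [-1.8 -0.8  0.6]
18.7 q [ 0.1   0.84 -0.33  1.8   0.45  0.58  0.43] p [594.3  32.1  37.6] rpy [-3.141 -0.004  2.5  ] F [-5.4  5.9  0.9] w 13.0 gf 59.5
Fx_f -6.6 Fy_f -4.5 M [1.39 1.35 0.2 ]
trans(tool) [-1.8 -0.8  0.6] | 2.1  then rot [-0.    -0.004  0.003]  trans after rot [-1.8 -0.8  0.6]
```

Scaled: 0.4 mm is 0.008, -0.3 mm is -0.006, -0.004 rad / 6.2832 = -0.0006.

```bash
echo '[[-0.006, 0.006, 0.008, 0, 0, -0.0006, 5], [0, 0, 0, 0, 0, 0, 5], [0, 0, 0, 0, 0, 0, 5], [0, 0, 0, 0, 0, 0, 5], [0, 0, 0, 0, 0, 0, 5], [0, 0, 0, 0, 0, 0, 5], [0, 0, 0, 0, 0, 0, 5], [0, 0, 0, 0, 0, 0, 5], [0, 0, 0, 0, 0, 0, 5], [0, 0, 0, 0, 0, 0, 5], [0, 0, 0, 0, 0, 0, 5], [0, 0, 0, 0, 0, 0, 5]]' | python3 -m creep >/dev/null; python3 fr.py
```

```text
19.9 q [ 0.1   0.84 -0.33  1.8   0.45  0.58  0.43] p [594.3  32.2  37.5] rpy [-3.141 -0.004  2.503] F [-7.4  6.1  4.4] w 13.0 gf 59.9
Fx_f -7.1 Fy_f -6.4 M [ 1.34  1.71 -0.01]
trans(tool) [-1.9 -0.9  0.5] | 2.1  then rot [-0.001 -0.004  0.006]  trans after rot [-1.9 -0.9  0.5]
```

Scaled: -40 mm is -0.8, -25 mm is -0.5, 0.035 rad / 6.2832 = 0.0056.

```bash
echo '[[0.08, 0, -0.008, 0, 0, 0, 5], [0.12, 0, -0.02, 0, 0, 0, 5], [0.16, 0, -0.06, 0, 0, 0, 5], [0, 0, -0.5, 0, 0, 0, 5], [0, 0, -0.8, 0, 0, 0.0056, 5], [0, 0, 0, 0, 0, 0, 5]]' | python3 -m creep | head -4
python3 -c "
from tgt import *
st(); go(np.array([536.7,-309.8,100]),down(2.465))"
```

```text
clock: 20.5
eef_pos: [586.3, 41.7, 112.1]
tool_rot: [3.134, 0.008, 2.466]
force: [0.5, 1.2, -0.8]
20.5 q [ 0.12  0.71 -0.37  1.81  0.39  0.68  0.42] p [586.3  41.7 112.1] rpy [3.134 0.008 2.466] F [ 0.5  1.2 -0.8] w 13.0 gf 59.2
trans(tool) [-181.2 -305.3   11. ] | 355.2  then rot [0.008 0.008 0.001]  trans after rot [-181.4 -305.1   12.1]
```

Scaled: -38.1 mm is -0.762, -22.6 mm is -0.452.

```bash
echo '[[-0.452, -0.762, 0, 0, 0, 0, 5], [-0.452, -0.762, 0, 0, 0, 0, 5], [-0.452, -0.762, 0, 0, 0, 0, 5], [-0.452, -0.762, 0, 0, 0, 0, 5], [-0.452, -0.762, 0, 0, 0, 0, 5], [-0.452, -0.762, 0, 0, 0, 0, 5], [-0.452, -0.762, 0, 0, 0, 0, 5], [-0.452, -0.762, 0, 0, 0, 0, 5], [0, 0, 0, 0, 0, 0, 5], [0, 0, 0, 0, 0, 0, 5]]' | python3 -m creep | head -3
python3 -c "
from tgt import *
st(); go(np.array([536.7,-309.8,31.5]),down(2.465))"
```

```text
clock: 21.5
eef_pos: [532.1, -311.7, 106.4]
tool_rot: [3.141, 0.0, 2.463]
21.5 q [ 0.74  0.77 -0.43  1.72  0.43  0.75  1.  ] p [ 532.1 -311.7  106.4] rpy [3.141 0.    2.463] F [ 0.3  0.7 -2.3] w 12.8 gf 59.3
trans(tool) [-2.4  4.4 74.9] | 75.1  then rot [ 0.     0.    -0.002]  trans after rot [-2.4  4.4 74.9]
```

Scaled: 30 mm is 0.6, 28 mm is 0.56.

```bash
echo '[[-0.048, 0.088, 0.6, 0, 0, 0, 5], [0, 0, 0.56, 0, 0, 0, 5], [0, 0, 0.24, 0, 0, 0, 5], [0, 0, 0.1, 0, 0, 0, 5], [0, 0, 0, 0, 0, 0, 5], [0, 0, 0, 0, 0, 0, 5]]' | python3 -m creep ; echo '[[0, 0, 0.02, 0, 0, 0, 5], [0, 0, 0.02, 0, 0, 0, 5], [0, 0, 0, 0, 0, 0, 5]]' | python3 -m creep
```

```text
clock: 22.1
eef_pos: [538.9, -307.9, 33.1]
tool_rot: [3.14, 0.002, 2.467]
force: [0.8, -0.4, -1.7]
width: 12.7
gripper_force: 59.2
clock: 22.4
eef_pos: [538.1, -308.2, 30.4]
tool_rot: [3.14, 0.001, 2.466]
force: [0.1, 0.3, -1.8]
width: 12.9
gripper_force: 59.2
```

Scaled: 1 mm is 0.02.

```bash
echo '[[0, 0, 0.02, 0, 0, 0, 5], [0, 0, 0, 0, 0, 0, 5]]' | python3 -m creep; echo '[[0, 0, 0.014, 0, 0, 0, 5], [0, 0, 0, 0, 0, 0, 5]]' | python3 -m creep
```

```text
clock: 22.6
eef_pos: [538.1, -308.1, 29.2]
tool_rot: [3.14, 0.001, 2.466]
force: [-0.6, -0.2, -0.4]
width: 12.9
gripper_force: 59.6
clock: 22.8
eef_pos: [538.0, -308.1, 29.2]
tool_rot: [3.141, 0.001, 2.466]
force: [-1.6, 0.6, 5.2]
width: 12.9
gripper_force: 60.4
```

Scaled: -50 mm is -1, -45 mm is -0.9.

```bash
echo '[[0, 0, 0, 0, 0, 0, 25], [0, 0, 0, 0, 0, 0, 40], [0, 0, 0, 0, 0, 0, 50], [0, 0, 0, 0, 0, 0, 50], [0, 0, -0.3, 0, 0, 0, 50], [0, 0, -0.9, 0, 0, 0, 50], [0, 0, -1, 0, 0, 0, 50], [0, 0, -1, 0, 0, 0, 50]]' | python3 -m creep
python3 - <<'E'
from est import *
from tgt import st,go,RKt,G,n,down
for k in('top','scene'):
    im,_=cams.get_image(k); cv2.imwrite(f'pics/{k}_d.png',im); m=mask(k,im,'square'); p0=[571.6,-346.6+2,-1.462]
    roi=hull_roi(k,place(p0,np.vstack(SQ),4),4); r=fit(k,m,SQ,4,p0,roi,[BR]); print(k,r[0].round(3),round(r[1],1),r[2])
Rk,z=RKt(.4); st(); go(G+14*n+8*n-40*z,Rk)
im=cv2.imread('pics/scene_d.png'); cv2.imwrite('pics/placed.png',cv2.resize(im[180:300,200:520],(800,300),interpolation=cv2.INTER_CUBIC))
E
```

```text
clock: 23.6
eef_pos: [537.6, -307.7, 190.9]
tool_rot: [3.14, 0.001, 2.467]
force: [1.2, -0.9, -1.1]
width: 50.0
gripper_force: 0.0
top [ 575.213 -337.83    -1.452] 137.4 445.0008
scene [ 568.082 -344.467   -1.507] 81.9 106.999756
23.7 q [ 0.77  0.66 -0.48  1.64  0.37  0.92  1.04] p [ 542.6 -309.4  196.9] rpy [3.137 0.015 2.466] F [ 0.7 -0.5 -0.3] w 50.3 gf 0.0
trans(tool) [416.4 424.4  49.8] | 596.7  then rot [-0.146 -0.366 -0.715]  trans after rot [ 48.1 593.5  38.3]
```

View pics/placed.png

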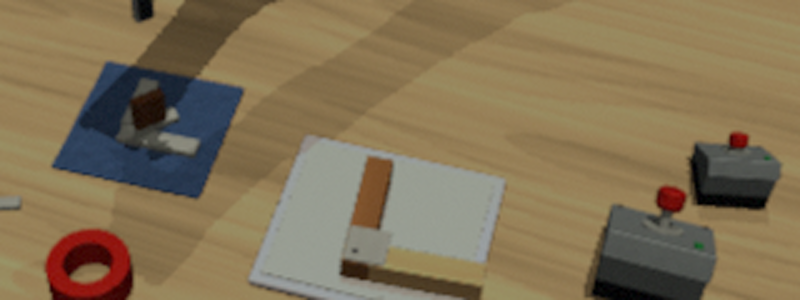

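Scaled: 35.2 mm is 0.704, 34 mm is 0.68.

```bash
echo '[[0.68, 0.704, 0, 0, 0, 0, 0], [0.68, 0.704, 0, 0, 0, 0, 0], [0.68, 0.704, 0, 0, 0, 0, 0], [0.68, 0.704, 0, 0, 0, 0, 0], [0.68, 0.704, 0, 0, 0, 0, 0], [0.68, 0.704, 0, 0, 0, 0, 0], [0.68, 0.704, 0, 0, 0, 0, 0], [0.68, 0.704, 0, 0, 0, 0, 0], [0.68, 0.704, 0, 0, 0, 0, 0], [0.68, 0.704, 0, 0, 0, 0, 0], [0.68, 0.704, 0, 0, 0, 0, 0], [0.68, 0.704, 0, 0, 0, 0, 0]]' | python3 -m creep | head -3
python3 -c "
from tgt import *
Rk,z=RKt(.5); st(); go(G+22*n-60*z,Rk)"
```

```text
clock: 24.9
eef_pos: [482.8, 278.6, 189.3]
tool_rot: [3.14, 0.001, 2.467]
24.9 q [-0.27  0.58 -0.46  1.82  0.34  0.82 -0.01] p [482.8 278.6 189.3] rpy [3.140e+00 1.000e-03 2.467e+00] F [ 1.5  0.2 -0.3] w -0.2 gf 0.0
trans(tool) [11.4 -5.8 30.6] | 33.1  then rot [-0.18  -0.476 -0.71 ]  trans after rot [25.5  3.2 20.9]
```

Scaled: -0.1183 rad / 6.2832 = -0.0188.

```bash
echo '[[0, 0, 0, -0.0048, -0.0126, -0.0188, 0], [0, 0, 0, -0.0048, -0.0126, -0.0188, 0], [0, 0, 0, -0.0048, -0.0126, -0.0188, 0], [0, 0, 0, -0.0048, -0.0126, -0.0188, 0], [0, 0, 0, -0.0048, -0.0126, -0.0188, 0], [0, 0, 0, -0.0048, -0.0126, -0.0188, 0], [0, 0, 0, 0, 0, 0, 0]]' | python3 -m creep | head -3
python3 -c "
from tgt import *
Rk,z=RKt(.5); st(); go(G+22*n-15*n,Rk); go(G+22*n+15*n,Rk);p,r=pose(); print('push',r.inv().apply(t).round(3))"
```

```text
clock: 25.6
eef_pos: [483.4, 275.7, 188.8]
tool_rot: [3.136, 0.479, -3.13]
25.6 q [-0.69  0.45 -0.11  2.21  1.28  0.38 -0.39] p [483.4 275.7 188.8] rpy [ 3.136  0.479 -3.13 ] F [-0.4 -0.1  0.4] w -0.0 gf 0.0
trans(tool) [22.2  6.5 95.7] | 98.4  then rot [-0.012 -0.021 -0.034]  trans after rot [24.   6.2 95.3]
trans(tool) [26.1  6.1 65.9] | 71.2  then rot [-0.012 -0.021 -0.034]  trans after rot [27.3  6.2 65.4]
push [-0.13   0.016  0.991]
```

Scaled: 30 mm is 0.6, 27.3 mm is 0.546, -0.034 rad / 6.2832 = -0.0054.

```bash
echo '[[0.546, 0.124, 0, -0.0019, -0.0033, -0.0054, 0], [0, 0, 0.6, 0, 0, 0, 0], [0, 0, 0.5, 0, 0, 0, 0], [0, 0, 0.2, 0, 0, 0, 0], [0, 0, 0, 0, 0, 0, 0]]' | python3 -m creep | head -5
python3 -c "
from tgt import *
Rk,z=RKt(.5); st(); go(G+22*n,Rk); go(G+8*n,Rk)"
```

```text
clock: 26.1
eef_pos: [497.0, 281.9, 120.0]
tool_rot: [3.139, 0.498, -3.107]
force: [0.1, 0.4, -0.3]
width: -0.2
26.1 q [-0.7   0.61 -0.08  2.24  1.83  0.38 -0.93] p [497.  281.9 120. ] rpy [ 3.139  0.498 -3.107] F [ 0.1  0.4 -0.3] w -0.2 gf 0.0
trans(tool) [ 4.7  0.6 13.3] | 14.1  then rot [-0.005 -0.002 -0.014]  trans after rot [ 4.8  0.6 13.3]
trans(tool) [ 3.2  0.7 27.2] | 27.4  then rot [-0.005 -0.002 -0.014]  trans after rot [ 3.2  0.6 27.2]
```

Scaled: 6 mm is 0.12, 4.7 mm is 0.094.

```bash
echo '[[0.094, 0.012, 0.1, 0, 0, 0, 0], [0, 0, 0.12, 0, 0, 0, 0], [-0.006, 0, 0.06, 0, 0, 0, 0], [-0.006, 0, 0.06, 0, 0, 0, 0], [-0.006, 0, 0.06, 0, 0, 0, 0], [0, 0, 0, 0, 0, 0, 0]]' | python3 -m creep; echo '[[-0.006, 0, 0.06, 0, 0, 0, 0], [-0.006, 0, 0.06, 0, 0, 0, 0], [0, 0, 0, 0, 0, 0, 0], [0, 0, 0, 0, 0, 0, 0]]' | python3 -m creep
python3 -c "
from tgt import *
Rk,z=RKt(.5); st(); go(G+8*n,Rk)"
```

```text
clock: 26.7
eef_pos: [502.5, 283.4, 101.7]
tool_rot: [3.139, 0.5, -3.103]
force: [-0.0, -0.1, 0.8]
width: -0.0
gripper_force: 0.5
clock: 27.1
eef_pos: [504.9, 283.4, 96.1]
tool_rot: [3.139, 0.498, -3.102]
force: [-0.3, -0.5, -0.5]
width: 0.0
gripper_force: 0.0
27.1 q [-0.66  0.67 -0.13  2.24  1.94  0.42 -1.03] p [504.9 283.4  96.1] rpy [ 3.139  0.498 -3.102] F [-0.3 -0.5 -0.5] w 0.0 gf 0.0
trans(tool) [-1.2 -0.5  2.4] | 2.7  then rot [-0.003 -0.002 -0.009]  trans after rot [-1.1 -0.5  2.4]
```

Scaled: 2 mm is 0.04, -0.8 mm is -0.016.

```bash
echo '[[-0.016, -0.01, 0.04, 0, 0, 0, 0], [0, 0, 0.04, 0, 0, 0, 0], [0, 0, 0, 0, 0, 0, 0]]' | python3 -m creep | sed -n 2,4p; echo '[[0, 0, 0.03, 0, 0, 0, 0], [0, 0, 0.03, 0, 0, 0, 0], [0, 0, 0, 0, 0, 0, 0], [0, 0, 0, 0, 0, 0, 0]]' | python3 -m creep| sed -n 2,4p
```

```text
eef_pos: [507.7, 283.1, 93.8]
tool_rot: [3.139, 0.499, -3.102]
force: [-2.0, -0.6, 6.1]
eef_pos: [508.0, 283.3, 93.3]
tool_rot: [3.138, 0.501, -3.102]
force: [-16.6, -3.9, 32.2]
```

Firm stop at the knob's home height. Backing off to check.

Scaled: -50 mm is -1, -30 mm is -0.6.

```bash
echo '[[0, 0, -0.12, 0, 0, 0, 0], [0, 0, -0.6, 0, 0, 0, 0], [0, 0, -1, 0, 0, 0, 0], [0, 0, -1, 0, 0, 0, 0], [0, 0, 0, 0, 0, 0, 0], [0, 0, 0, 0, 0, 0, 0]]' | python3 -m creep | head -4
python3 - <<'E'
from est import *
for n in('top','scene'):
    im,_=cams.get_image(n); cv2.imwrite(f'pics/{n}_e.png',im); red=mask(n,im,'red').astype(np.uint8); k,lab,s,ce=cv2.connectedComponentsWithStats(red)
    h0=[143.95,257.23] if n=='top' else [466.78,264.02]
    i=min((i for i in range(1,k) if s[i,4]>30),key=lambda i:np.hypot(*(ce[i]-h0))); print(n,'shift from home',(ce[i]-h0).round(2),s[i,4])
E
```

```text
clock: 28.4
eef_pos: [458.9, 280.3, 188.8]
tool_rot: [-3.138, 0.505, -3.1]
force: [0.6, 0.7, -1.0]
top shift from home [ 0.04 -0.01] 138
scene shift from home [ 0.04 -0.52] 98
```

View pics/top_e.png

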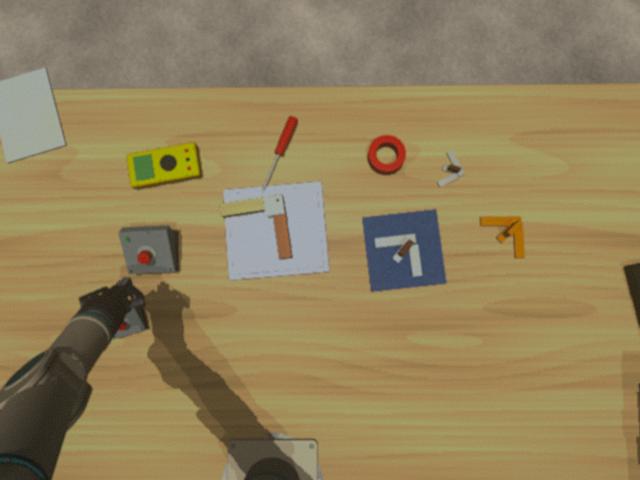

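The knob at (144,257) is home, the square lies flat around the mat centre at (404,250), and the bystanders haven't moved.

```bash
python3 -c "
from cell import ctrl
print(ctrl.finish_job())"
```

```text
the job is handed in; nothing more can be done
None
```

The job is done and handed in at about 28 s: I pulled the knob out until it stayed, held the square flush on both rails at about 7 N each, laid it flat on the middle of the mat, and pushed the knob fully home.

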